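# Unbar the rack and put the sander's drums away

### The arm

A 6-joint arm with a two-finger parallel gripper is mounted at the origin on the work surface. World frame = base frame: x ahead of the robot, y to its left, z up, the work surface at z = 0. Lengths are in m, angles in rad, forces in N, time in s.
With the tool pointing down it reaches from about 0.275 to 1 m from the base axis. Payload 8.4 kg.
Tool frame: the origin (TCP) lies midway between the tips of the shut fingers; the grasp point (between the pads) lies 19 mm behind it; z points along the fingers, x is the direction in which the jaws open and shut, and the axes are right-handed (so a half turn about z gives the same grasp; the last joint's range is limited). The gripper opens to 85 mm and grips with 20 to 120 N. Pads are 22 mm wide; open, the fingers measure 114 mm over their backs; the gripper's body (76 mm by 85 mm) begins 54 mm behind the grasp point. The pads swing forward as they close: fully open they stand 13 mm farther back than shut.
Start: joints at [1.186, 0.353, 1.633, -0, 1.155, -0.002], TCP at [0.233, 0.58, 0.231] pointing down, gripper open.
Joint ranges: [-2.63, 2.63], [-0.92, 2.1], [0.06, 2.66], [-1.3, 4.44], [0, 2.69], [-3.02, 3.02]. Speed limits (rad/s): [2.22, 2.22, 2.79, 3.14, 3.14, 3.14].

### API

Orientations are given as a unit quaternion [x, y, z, w].
In Python, from station import manip gives the robot as it stands.
- The arm moves only by the shell command python3 -m creep 'ROWS' [FORCE]. ROWS is JSON, a list of rows, each a list of 7 numbers: the turn, a rotation vector about the world's x, y, z normalised to -1 to 1, where 1 is pi/2 rad, then the shift along the world's x, y, z normalised to -1 to 1, where 1 is 0.15 m, then the closure, from 0 (fully open) to 1 (shut). A call has 1 to 12 rows; each row is the pose to reach, as a shift and turn from the pose measured when the call began; what a row does not reach only later rows make up. A row lasts 1/10 s, in which the tool goes at most 50 mm and 8.59 degrees, less where a joint would pass 70% of its speed; a pose out of reach is approached as far as the arm can. A call with a number of a shift or a turn outside -1 to 1 is refused whole. A call with a gripper value outside its range is refused whole. The fingers move at their own pace and stop on an object; FORCE is the grip in N (left out, the last holds). Time passes only in rows, so rows that repeat a pose let the fingers close. It gives the time, the measured TCP pose, the force and the opening at its end, in the units of the state.
- manip.get_state(): the state, without advancing time (a new reading comes with each control period).
- manip.camera(name): name is "scene" or "top"; returns the picture (384x512x3 uint8, blue, green, red); there is no depth.
- manip.camera_model(name): a dict with "fx", "fy", "cx", "cy" (pixels), "k1" (the pictures are not rectified: a ray, as slopes to the right and down, at radius r is drawn at 1 + k1 r^2 times it, then the intrinsics apply), "R" (3x3) and "t" (3): a world point X has camera coordinates R X + t. Camera axes: x right, y down, z forward; pixel columns grow to the right and rows downward; lengths in m; the calibration is good to about 2 mm. A picture is of the moment at which its call begins. camera_model takes no time and is no camera call.
- manip.job_done(): hands the job in, once; it reports no verdict.
The state is a dict: "time": time; "q": joint angles; "dq": joint speeds; "joint_torque": joint torques, N m; "tcp_pos": TCP position; "orientation": TCP orientation; "wrist_force": force on the tool from outside, world axes, zero at the start; "ft_torque": the same for the moment, N m; "finger_gap": opening from 0.0 (shut) to 1.0 (fully open).
Only numpy, scipy, OpenCV 4.12 (cv2) and the standard library are available. Lean on these libraries where they do the work, as an engineer would, in place of code of your own. Each camera call takes 0.05 s, during which the arm holds its last target. There are 200 camera calls.

### The job

Put the spindle sander's three sanding drums away. First lift the keeper bar straight up out of the forks over the drum rack and lay it in both forks of its empty rest; then stand each drum upright in the well cut for its size, fully down. Set things down rather than dropping them, and leave the glue bottle and the offcut where they are.

Things in the scene. Friction and masses are not known exactly. Their poses are not given: they have to be found in the camera images.
- drum_small_center (a point): centre (half-way up) of the small sanding drum: a loose upright brown abrasive cylinder, 30 mm in diameter and 80 mm tall, black top with a small steel nut that stands 5 mm proud; stands on the bench at the start. z up along its axis. About 40 to 170 g. Best gripped at or a little above the centre.
- drum_medium_center (a point): centre (half-way up) of the medium sanding drum: a loose upright brown abrasive cylinder, 42 mm in diameter and 80 mm tall, black top with a small steel nut that stands 5 mm proud; stands on the bench at the start. z up along its axis. About 40 to 170 g. Best gripped at or a little above the centre.
- drum_large_center (a point): centre (half-way up) of the large sanding drum: a loose upright brown abrasive cylinder, 54 mm in diameter and 80 mm tall, black top with a small steel nut that stands 5 mm proud; stands on the bench at the start. z up along its axis. About 40 to 170 g. Best gripped at or a little above the centre.
- well_small_floor (a point): floor centre of the small well: fixed white-faced block 66 x 66 mm, its top 34 mm above the bench, with a round hole 42 mm wide, 18 mm deep, black floor, for the 30 mm drum. The point is on the hole's floor, 16 mm above the bench. A seated drum's centre is 40 mm above it. z up; the rack's row of three blocks (94 mm apart, order varies) runs along y.
- well_medium_floor (a point): floor centre of the medium well: fixed white-faced block 78 x 78 mm, its top 34 mm above the bench, with a round hole 54 mm wide, 18 mm deep, black floor, for the 42 mm drum. The point is on the hole's floor, 16 mm above the bench. A seated drum's centre is 40 mm above it. z up; the rack's row of three blocks (94 mm apart, order varies) runs along y.
- well_large_floor (a point): floor centre of the large well: fixed white-faced block 90 x 90 mm, its top 34 mm above the bench, with a round hole 66 mm wide, 18 mm deep, black floor, for the 54 mm drum. The point is on the hole's floor, 16 mm above the bench. A seated drum's centre is 40 mm above it. z up; the rack's row of three blocks (94 mm apart, order varies) runs along y.
- bar_center (a point): centre of the keeper bar: loose brown wooden bar 18 x 18 x 360 mm, long along its y, z up, about 110 g. At the start it lies level over the row of wells, centre 75 mm above the bench, in two open-topped steel U forks at the rack's ends (158 mm either side of its middle; slots 26 mm wide, fork tops 21 mm above the bar's centre). It lifts straight up.
- rest: the empty bar rest: fixed dark wooden board 80 x 300 x 8 mm with two open-topped steel U forks 120 mm either side of its middle along y; slots 34 mm wide across x, 22 mm deep, bottoms 40 mm above the bench. Origin: centre of the board's underside, on the bench; z up. The bar is to lie along y, its centre then 49 mm above the origin.
- glue_center (a point): centre (half-way up) of a white glue bottle with an orange cap, 48 mm in diameter and 120 mm tall, standing loose among the drums; it is not part of the job.
- offcut_center (a point): centre of a loose wooden offcut block, 50 x 90 x 35 mm, lying towards the far side of the bench; not part of the job.

How it is judged:
By the outcome, as a careful person would: the job done as asked, in the order asked, and still so for the second after the job is handed in, with the robot touching nothing.
It also fails if it takes over 118 s, if anything falls off the work surface, if the arm or the gripper's body presses on something with over 40 N, if the wrist force passes 120 N, or if a joint passes its speed limit or range.

## Working session

There is one attempt and no reset: what is moved stays moved. The work goes in short steps, Python scripts to look and compute and a shell command to move; the robot and the scene stay as the last step left them, time stands still between calls to the robot, and variables do not carry over. Pictures are saved under pics/ and viewed, about 12 in all and at most 16, crops included, and the job is handed in when it is done.

```bash
mkdir -p pics; python3 - <<'E'
from station import manip
import cv2,numpy as np
for n in("scene","top"):
    cv2.imwrite(f"pics/{n}0.png",manip.camera(n)); m=manip.camera_model(n); print(n,{k:np.round(v,4).tolist() for k,v in m.items()})
print(manip.get_state())
E
```

```text
scene {'fx': 419.259, 'fy': 419.259, 'cx': 260.8814, 'cy': 190.3785, 'k1': -0.0375, 'R': [[-0.1443, 0.9895, 0.0043], [0.6947, 0.1043, -0.7117], [-0.7047, -0.0997, -0.7024]], 't': [0.0875, -0.3731, 1.4504]}
top {'fx': 430.8912, 'fy': 430.8912, 'cx': 254.2843, 'cy': 191.2809, 'k1': -0.0872, 'R': [[-0.0057, -0.9996, -0.0274], [-0.9906, 0.0094, -0.1368], [0.137, 0.0263, -0.9902]], 't': [0.0134, 0.6081, 0.8847]}
{'time': 0.1, 'q': array([ 1.18559727e+00,  3.53612016e-01,  1.63403476e+00, -1.97745411e-05,
        1.15516728e+00, -2.41967234e-03]), 'dq': array([-1.26961237e-05,  3.60786377e-05, -2.76109121e-03,  7.71988250e-04,
        1.61318961e-03, -3.87982055e-04]), 'joint_torque': array([-1.39259711e-03, -6.06354904e+01, -3.42816639e+01,  3.94667850e-06,
        3.95844720e-03,  2.87200578e-05]), 'tcp_pos': array([0.23330316, 0.57938804, 0.23062675]), 'orientation': array([ 8.28701461e-01,  5.59690553e-01, -5.01876329e-04,  3.48084723e-04]), 'wrist_force': array([ 0.1619513 , -1.72679888,  1.0657634 ]), 'ft_torque': array([ 0.04650822, -0.01003266, -0.01740965]), 'finger_gap': 1.0024994480681302}
```

View pics/scene0.png

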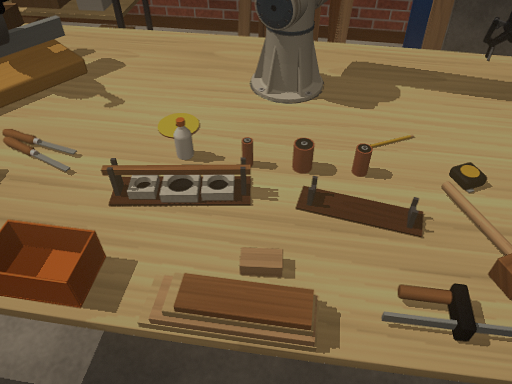

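View pics/top0.png

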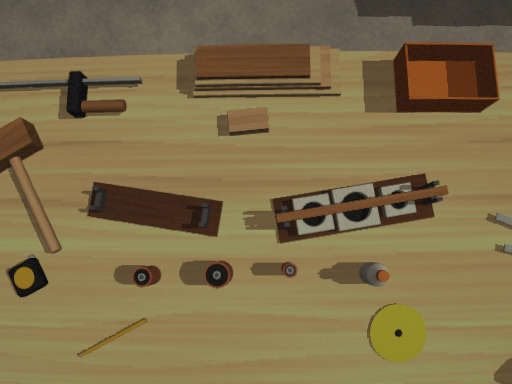

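Both views agree. From +y to -y (top view) the rest is around (155,209) and the rack around (355,208), with the bar over its medium, large and small wells. The drums are medium (142,277), large (217,274) and small (290,269), and the glue bottle is at (376,274).

```bash
cat > h.py <<'E'
from station import manip
import cv2,numpy as np
def ray(n,uv,z):
    "pixels -> world points on plane z"
    m=manip.camera_model(n);R=np.array(m["R"]);t=np.array(m["t"])
    d=(np.atleast_2d(uv)-[m["cx"],m["cy"]])/[m["fx"],m["fy"]]
    s=d.copy()
    for _ in range(20): s=d/(1+m["k1"]*(s**2).sum(1,keepdims=True))
    v=np.c_[s,np.ones(len(s))]@R; c=-R.T@t
    return c+v*((z-c[2])/v[:,2])[:,None]
def blobs(mask,amin=20):
    n,l,s,c=cv2.connectedComponentsWithStats(mask.astype(np.uint8))
    return [(s[i].tolist(),c[i].round(1).tolist(),l==i) for i in range(1,n) if s[i,4]>=amin]
E
python3 - <<'E'
from h import *
a=cv2.imread("pics/top0.png")
c1=cv2.resize(a[170:245,265:455],None,fx=4.2,fy=4.2,interpolation=cv2.INTER_CUBIC)
c2=cv2.resize(a[175:290,80:305],None,fx=3.55,fy=3.55,interpolation=cv2.INTER_CUBIC)[:,:798]
c2=cv2.resize(c2,(547,280))
o=np.zeros((600,800,3),np.uint8);o[:c1.shape[0],:c1.shape[1]]=c1;o[318:598,:547]=c2
cv2.imwrite("pics/c0.png",o)
hsv=cv2.cvtColor(a,cv2.COLOR_BGR2HSV)
roi=np.zeros(a.shape[:2],bool);roi[170:300,75:460]=1
print("white");[print(s,c,ray("top",c,.034).round(4)) for s,c,_ in blobs(roi&(hsv[...,1]<70)&(hsv[...,2]>130))]
print("dark");[print(s,c,ray("top",c,.08).round(4)) for s,c,_ in blobs(roi&(hsv[...,2]<55))]
E
```

```text
white
[382, 183, 28, 12, 126] [391.2, 188.4] [[ 0.6127 -0.2884  0.034 ]]
[333, 184, 42, 19, 356] [353.1, 191.4] [[ 0.6069 -0.205   0.034 ]]
[293, 194, 36, 16, 277] [310.4, 200.6] [[ 0.5878 -0.112   0.034 ]]
[385, 205, 31, 11, 212] [399.4, 209.9] [[ 0.5657 -0.3041  0.034 ]]
[337, 207, 43, 23, 404] [358.9, 220.4] [[ 0.544  -0.2153  0.034 ]]
[297, 215, 37, 19, 323] [315.0, 225.8] [[ 0.5334 -0.1207  0.034 ]]
[380, 265, 8, 7, 30] [383.3, 267.5] [[ 0.4433 -0.264   0.034 ]]
dark
[412, 182, 23, 9, 85] [423.7, 186.2] [[ 0.6102 -0.3432  0.08  ]]
[89, 187, 19, 26, 288] [98.4, 200.3] [[0.5869 0.3355 0.08  ]]
[374, 187, 8, 10, 50] [377.2, 191.4] [[ 0.6002 -0.2455  0.08  ]]
[321, 190, 13, 14, 55] [328.9, 195.3] [[ 0.5931 -0.1455  0.08  ]]
[342, 192, 25, 11, 145] [353.9, 196.8] [[ 0.5895 -0.1969  0.08  ]]
[414, 197, 24, 9, 138] [425.1, 201.1] [[ 0.5791 -0.3443  0.08  ]]
[275, 199, 18, 15, 128] [285.5, 206.5] [[ 0.5708 -0.056   0.08  ]]
[391, 201, 17, 8, 68] [398.8, 204.6] [[ 0.5724 -0.289   0.08  ]]
[303, 202, 18, 7, 70] [311.3, 205.1] [[ 0.5732 -0.1089  0.08  ]]
[182, 204, 29, 25, 380] [196.9, 216.7] [[0.5512 0.1261 0.08  ]]
[378, 205, 7, 13, 64] [381.1, 210.8] [[ 0.56   -0.2518  0.08  ]]
[343, 208, 28, 13, 233] [356.9, 214.1] [[ 0.5538 -0.2017  0.08  ]]
[328, 213, 11, 19, 60] [334.6, 223.0] [[ 0.5361 -0.1555  0.08  ]]
[303, 215, 22, 11, 151] [314.1, 220.2] [[ 0.5422 -0.1139  0.08  ]]
[277, 220, 21, 16, 194] [288.5, 227.4] [[ 0.528  -0.0615  0.08  ]]
[206, 264, 22, 22, 325] [216.4, 274.6] [[0.4337 0.0853 0.08  ]]
[134, 269, 15, 16, 148] [141.1, 276.4] [[0.4298 0.2398 0.08  ]]
```

View pics/c0.png

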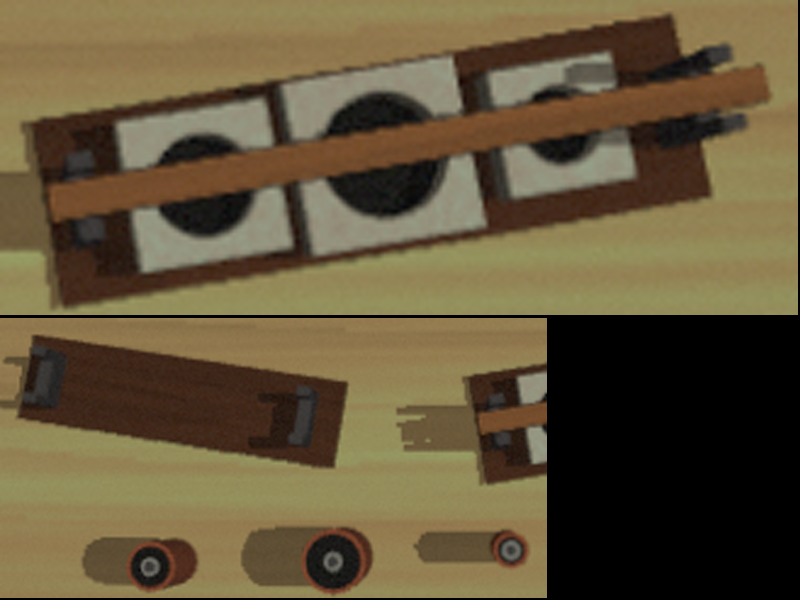

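The crop shows the bar ends at (52,203) and (767,84), the well holes at (205,184), (386,155) and (565,125), the rest board's corners and the drum nuts. Next I turn those into world points.

```bash
python3 - <<'E'
from h import *
A=lambda p:np.array(p)/4.2+[265,170]
B=lambda p:(np.array(p)-[0,318])/2.434+[80,175]
T=lambda p,z:ray("top",p,z)[:,:2].round(4)
b=T(A([[52.5,203],[767,84]]),.084);d=b[0]-b[1]
print("bar",b.tolist(),b.mean(0),np.linalg.norm(d),np.degrees(np.arctan2(-d[0],d[1])))
w=T(A([[205,184],[386,155],[565,125]]),.034);print("wells M L S",w.tolist(),np.linalg.norm(np.diff(w,axis=0),axis=1)); d=w[0]-w[2];print(np.degrees(np.arctan2(-d[0],d[1])))
r=T(B([[35,336],[347,382],[333,467],[19,416]]),.008);print("rest",r.tolist(),r.mean(0),np.linalg.norm(r-np.roll(r,-1,0),axis=1))
d=(r[0]+r[3]-r[1]-r[2]);print(np.degrees(np.arctan2(-d[0],d[1])))
print("nuts M L S",T(B([[149,566],[333,561],[511,550]]),.085).tolist())
print("glue cap",T([[383,276]],.12))
q=manip.get_state()["orientation"]
from scipy.spatial.transform import Rotation as Ro
print(Ro.from_quat(q).as_matrix().round(3))
E
```

```text
bar [[0.5464, -0.0392], [0.6012, -0.3917]] [ 0.5738  -0.21545] 0.3567342007713866 8.836524449394282
wells M L S [[0.5591, -0.1187], [0.5731, -0.212], [0.5877, -0.3054]] [0.09434453 0.09453423]
8.709261230254032
rest [[0.6368, 0.3757], [0.591, 0.0806], [0.5135, 0.093], [0.5615, 0.3877]] [0.5757  0.23425] [0.29863297 0.07848573 0.29858347 0.07625018]
-9.036468120020018
nuts M L S [[0.4291, 0.2381], [0.4335, 0.0839], [0.4418, -0.0628]]
glue cap [[ 0.4307 -0.2397]]
[[ 0.373  0.928 -0.   ]
 [ 0.928 -0.373 -0.001]
 [-0.001  0.    -1.   ]]
```

The measured points match the given sizes: bar 357 mm long, wells 94 mm apart, rest board 299x78 mm, and bar and rack yaws both 8.8°. The rest's yaw is -9.0°. Now I move over the bar.

```bash

python3 -m creep '[[0,0,-0.11,0.378,-0.883,0,0],[0,0,-0.11,0.378,-0.883,0,0],[0,0,-0.11,0.378,-0.883,0,0]]' 40
python3 -m creep '[[0,0,-0.11,0.378,-0.883,0,0],[0,0,-0.11,0.378,-0.883,0,0],[0,0,-0.11,0.378,-0.883,0,0]]'
python3 -m creep '[[0,0,-0.11,0.378,-0.883,0,0],[0,0,-0.11,0.378,-0.883,0,0],[0,0,-0.11,0.378,-0.883,0,0]]'
python3 -m creep '[[0,0,-0.11,0.378,-0.883,0,0],[0,0,-0.11,0.378,-0.883,0,0],[0,0,-0.11,0.378,-0.883,0,0]]'
cat >> h.py <<'E'
from scipy.spatial.transform import Rotation as Ro
def go(x,y,z,yaw):
    "print row (total, split if >1) from the present pose to tcp xyz, tool-x yaw deg (mod 180), pointing down"
    s=manip.get_state();R=Ro.from_quat(s["orientation"])
    c=[Ro.from_matrix([[np.cos(a),np.sin(a),0],[np.sin(a),-np.cos(a),0],[0,0,-1]])*R.inv() for a in np.radians([yaw,yaw+180])]
    v=min((k.as_rotvec() for k in c),key=np.linalg.norm)/(np.pi/2)
    print("t%.2f"%s["time"],"turn",v.round(3),"shift",((np.array([x,y,z])-s["tcp_pos"])/.15).round(3),"tcp",s["tcp_pos"].round(4),"F",s["wrist_force"].round(1),"gap",round(float(s["finger_gap"]),3),"q1,q6",s["q"][[0,5]].round(2))
E
python3 -c "
from h import *
go(.5738,-.2155,.056,8.84)"
```

```text
time: 0.4
tcp_pos: [0.29, 0.4448, 0.23]
orientation: [0.874, 0.486, -0.001, 0.001]
wrist_force: [0.8, 0.0, -0.1]
finger_gap: 1.0
time: 0.7
tcp_pos: [0.3469, 0.3102, 0.2298]
orientation: [0.913, 0.408, -0.001, 0.001]
wrist_force: [0.8, 0.3, 0.3]
finger_gap: 0.999
time: 1.0
tcp_pos: [0.4039, 0.1757, 0.2298]
orientation: [0.945, 0.328, -0.001, 0.001]
wrist_force: [0.8, 0.8, -0.0]
finger_gap: 1.0
time: 1.3
tcp_pos: [0.4609, 0.0411, 0.2298]
orientation: [0.97, 0.244, -0.001, 0.001]
wrist_force: [0.3, 0.5, -0.7]
finger_gap: 0.995
t1.30 turn [ 0.001 -0.002 -0.216] shift [ 0.753 -1.71  -1.159] tcp [0.4609 0.0411 0.2298] F [ 0.3  0.5 -0.7] gap 0.995 q1,q6 [ 0.09 -0.41]
```

```bash

python3 -m creep '[[0,0,-0.11,0.377,-0.855,0,0],[0,0,-0.11,0.377,-0.855,0,0],[0,0,-0.11,0.377,-0.855,0,0]]' >/dev/null
python3 -m creep '[[0,0,-0.106,0.377,-0.855,-0.3,0],[0,0,-0.106,0.377,-0.855,-0.3,0],[0,0,-0.106,0.377,-0.855,-0.3,0],[0,0,-0.106,0.377,-0.855,-0.3,0]]'
python3 - <<'E'
from h import *
go(.5738,-.2155,.056,8.84)
o=np.vstack([cv2.resize(manip.camera("scene")[110:230,80:280],None,fx=4,fy=2.5)[:300],cv2.resize(manip.camera("top")[150:250,255:455],None,fx=4,fy=3)])
cv2.imwrite("pics/a1.png",o)
E
```

```text
time: 2.0
tcp_pos: [0.575, -0.2224, 0.1819]
orientation: [0.997, 0.074, -0.002, 0.001]
wrist_force: [1.0, 0.7, -0.9]
finger_gap: 0.998
t2.00 turn [ 0.001 -0.003  0.003] shift [-0.008  0.046 -0.839] tcp [ 0.575  -0.2224  0.1819] F [ 1.   0.7 -0.9] gap 0.998 q1,q6 [-0.37 -0.52]
```

View pics/a1.png

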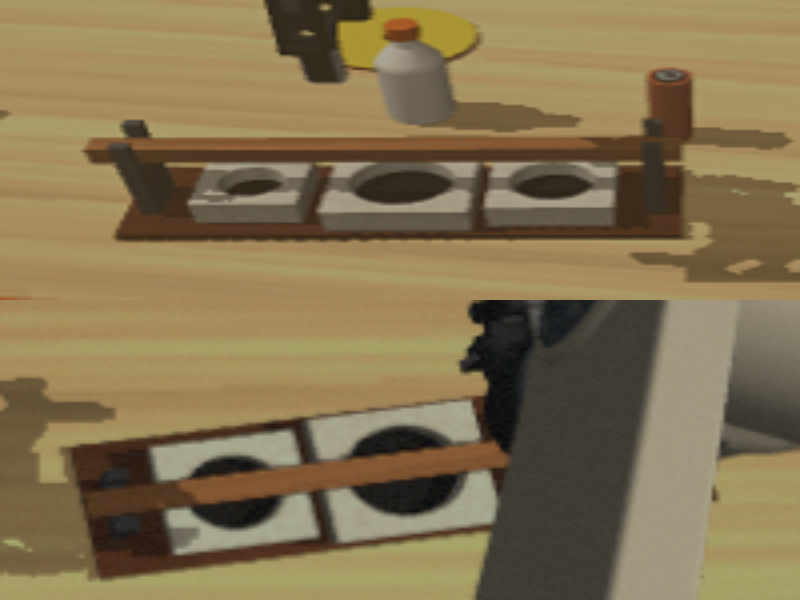

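The arm looks further to -y than I expected (fingers at scene pixel about (161,138)). I'll project the TCP into the image to check before going down.

```bash
cat >> h.py <<'E'
def proj(n,X):
    m=manip.camera_model(n);p=np.array(m["R"])@np.array(X)+np.array(m["t"]);s=p[:2]/p[2];s=s*(1+m["k1"]*(s@s))
    return (s*[m["fx"],m["fy"]]+[m["cx"],m["cy"]]).round(1)
E
python3 -c "
from h import *
p=manip.get_state()['tcp_pos'];print(proj('scene',p),proj('top',p),proj('scene',[.5738,-.2155,.084]))"
```

```text
[167.  133.4] [377.6 198.2] [174.5 166.8]
```

```bash

python3 -m creep '[[0,0,0.003,-0.008,0.046,-0.3,0],[0,0,0.003,-0.008,0.046,-0.6,0],[0,0,0.003,-0.008,0.046,-0.75,0],[0,0,0.003,-0.008,0.046,-0.839,0],[0,0,0.003,-0.008,0.046,-0.839,0],[0,0,0.003,-0.008,0.046,-0.839,0.5],[0,0,0.003,-0.008,0.046,-0.839,1],[0,0,0.003,-0.008,0.046,-0.839,1],[0,0,0.003,-0.008,0.046,-0.839,1],[0,0,0.003,-0.008,0.046,-0.839,1],[0,0,0.003,-0.008,0.046,-0.839,1],[0,0,0.003,-0.008,0.046,-0.839,1]]' 40
python3 -m creep '[[0,0,0,0,0,0.1,1],[0,0,0,0,0,0.3,1],[0,0,0,0,0,0.5,1],[0,0,0,0,0,0.7,1],[0,0,0,0,0,0.7,1]]'
python3 - <<'E'
from h import *
go(.5757,.234,.15,-9.04)
cv2.imwrite("pics/a2.png",cv2.resize(manip.camera("scene")[80:230,80:440],None,fx=2.2,fy=2.2))
E
```

```text
time: 3.3
tcp_pos: [0.573, -0.2119, 0.0584]
orientation: [0.997, 0.077, -0.002, 0.0]
wrist_force: [-0.9, 0.7, 6.8]
finger_gap: 0.199
time: 3.8
tcp_pos: [0.5755, -0.2129, 0.1686]
orientation: [0.997, 0.077, 0.001, 0.002]
wrist_force: [0.3, -0.1, -1.3]
finger_gap: 0.203
t3.80 turn [ 0.002  0.002 -0.199] shift [ 2.000e-03  2.979e+00 -1.240e-01] tcp [ 0.5755 -0.2129  0.1686] F [ 0.3 -0.1 -1.3] gap 0.203 q1,q6 [-0.36 -0.51]
```

View pics/a2.png

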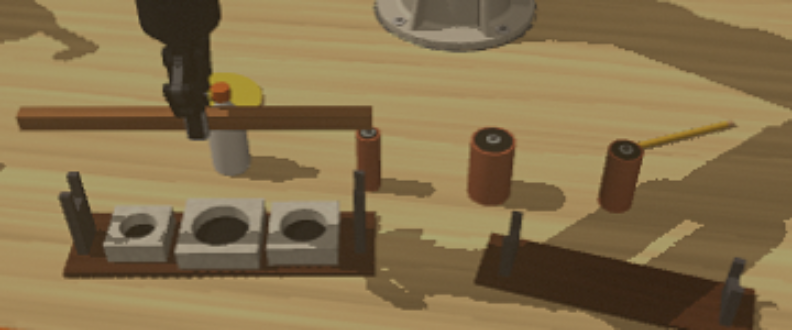

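The bar is held level at about z 0.187, clear of the forks. Now I carry it over the rest.

```bash

python3 -m creep '[[0,0,-0.02,0,0.2,0,1],[0,0,-0.04,0,0.45,0,1],[0,0,-0.06,0,0.72,0,1],[0,0,-0.067,0,0.993,0,1]]' >/dev/null
python3 -m creep '[[0,0,-0.02,0,0.25,0,1],[0,0,-0.04,0,0.5,0,1],[0,0,-0.06,0,0.75,0,1],[0,0,-0.067,0,0.993,0,1]]' >/dev/null
python3 -m creep '[[0,0,-0.02,0,0.25,0,1],[0,0,-0.04,0,0.5,0,1],[0,0,-0.06,0,0.75,0,1],[0,0,-0.066,0,0.9,0,1],[0,0,-0.066,0,0.993,0,1],[0,0,-0.066,0,0.993,0,1]]' >/dev/null
python3 - <<'E'
from h import *
go(.5757,.234,.08,-9.04)
cv2.imwrite("pics/a3.png",np.vstack([cv2.resize(manip.camera("scene")[110:250,240:480],None,fx=2,fy=2),cv2.resize(manip.camera("top")[140:260,40:280],None,fx=2,fy=2)]))
E
```

```text
t5.25 turn [ 0.001 -0.003  0.002] shift [ 0.028 -0.028 -0.556] tcp [0.5715 0.2382 0.1634] F [ 0.3  0.3 -1.5] gap 0.2 q1,q6 [0.39 0.55]
```

View pics/a3.png

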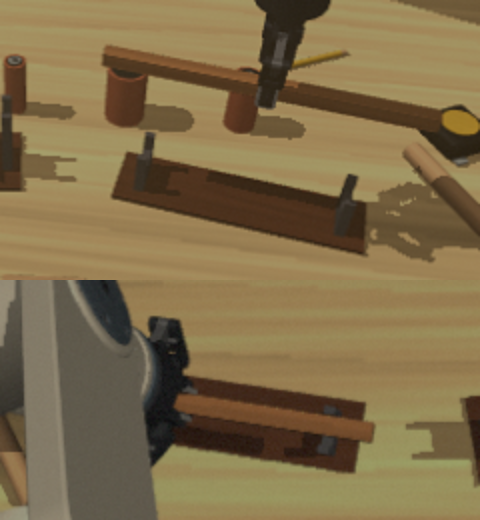

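```bash

python3 -m creep '[[0,0,0.002,0.028,-0.028,-0.2,1],[0,0,0.002,0.028,-0.028,-0.4,1],[0,0,0.002,0.028,-0.028,-0.556,1],[0,0,0.002,0.028,-0.028,-0.6,1],[0,0,0.002,0.028,-0.028,-0.6,1]]' >/dev/null
python3 - <<'E'
from h import *
go(.5757,.234,.0335,-9.04)
a=manip.camera("top");s=manip.camera("scene")
cv2.imwrite("pics/a4.png",np.vstack([cv2.resize(s[130:240,270:470],None,fx=3.5,fy=2.7),cv2.resize(a[160:260,120:260],None,fx=5,fy=2.9)]))
E
```

```text
t5.85 turn [ 0.002 -0.005  0.001] shift [ 0.002  0.021 -0.262] tcp [0.5753 0.2308 0.0728] F [-0.8  0.3 -1.3] gap 0.199 q1,q6 [0.38 0.54]
```

View pics/a4.png

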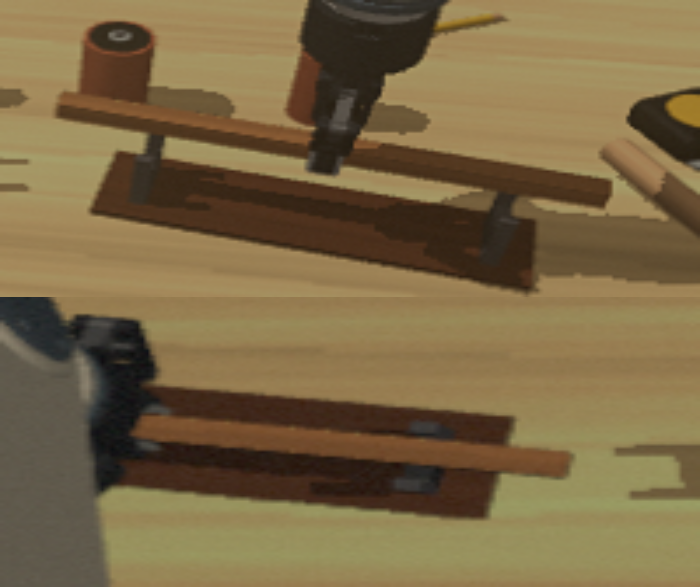

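The bar is centred over the forks in both views. I lower it gently and release.

```bash

python3 -m creep '[[0,0,0,0.002,0.02,-0.08,1],[0,0,0,0.002,0.02,-0.15,1],[0,0,0,0.002,0.02,-0.2,1],[0,0,0,0.002,0.02,-0.24,1],[0,0,0,0.002,0.02,-0.262,1],[0,0,0,0.002,0.02,-0.266,1],[0,0,0,0.002,0.02,-0.266,1]]'
python3 -c "
from h import *
go(.5757,.234,.0325,-9.04)"
```

```text
time: 6.65
tcp_pos: [0.577, 0.2348, 0.0347]
orientation: [0.997, -0.08, -0.002, 0.001]
wrist_force: [-0.1, -0.0, -1.3]
finger_gap: 0.205
t6.65 turn [ 0.001 -0.003  0.001] shift [-0.009 -0.006 -0.015] tcp [0.577  0.2348 0.0347] F [-0.1 -0.  -1.3] gap 0.205 q1,q6 [0.38 0.54]
```

```bash

python3 -m creep '[[0,0,0,-0.007,0,-0.008,1],[0,0,0,-0.007,0,-0.015,1],[0,0,0,-0.007,0,-0.015,1]]'
python3 -m creep '[[0,0,0,0,0,-0.008,1],[0,0,0,0,0,-0.013,1],[0,0,0,0,0,-0.013,1]]'
```

```text
time: 6.95
tcp_pos: [0.576, 0.2349, 0.0326]
orientation: [0.997, -0.08, -0.002, 0.001]
wrist_force: [0.0, 0.4, -0.6]
finger_gap: 0.207
time: 7.25
tcp_pos: [0.5761, 0.2349, 0.0324]
orientation: [0.997, -0.08, -0.002, 0.001]
wrist_force: [-6.1, -2.6, 16.5]
finger_gap: 0.201
```

Contact came at 16 N, at the expected height. I open gradually, rise, and look.

```bash

python3 -m creep '[[0,0,0,0,0,0.005,0.8],[0,0,0,0,0,0.005,0.7],[0,0,0,0,0,0.005,0.5],[0,0,0,0,0,0.005,0.2],[0,0,0,0,0,0.005,0],[0,0,0,0,0,0.005,0],[0,0,0,0,0,0.005,0],[0,0,0,0,0,0.1,0],[0,0,0,0,0,0.3,0],[0,0,0,0,0,0.6,0],[0,0,0,0,0,0.95,0],[0,0,0,0,0,0.95,0]]'
python3 -m creep '[[0,0,0,-0.3,-0.1,0.3,0],[0,0,0,-0.6,-0.3,0.3,0],[0,0,0,-0.95,-0.3,0.3,0],[0,0,0,-0.95,-0.3,0.3,0]]'
python3 - <<'E'
from h import *
go(.4418,-.0628,.13,20)
a=manip.camera("top");s=manip.camera("scene")
cv2.imwrite("pics/top5.png",a)
cv2.imwrite("pics/a5.png",np.vstack([cv2.resize(s[130:240,270:470],None,fx=3.5,fy=2.7),cv2.resize(a[160:290,40:300],None,fx=2.7,fy=2.3)[:,:700]]))
E
```

```text
time: 8.45
tcp_pos: [0.5799, 0.2365, 0.183]
orientation: [0.997, -0.08, 0.003, -0.002]
wrist_force: [0.9, 1.2, -0.2]
finger_gap: 0.998
time: 8.85
tcp_pos: [0.4334, 0.1901, 0.2286]
orientation: [0.997, -0.08, 0.003, -0.001]
wrist_force: [-0.3, -0.3, -0.3]
finger_gap: 0.996
t8.85 turn [-0.002  0.003  0.324] shift [ 0.056 -1.686 -0.658] tcp [0.4334 0.1901 0.2286] F [-0.3 -0.3 -0.3] gap 0.996 q1,q6 [0.41 0.57]
```

View pics/a5.png

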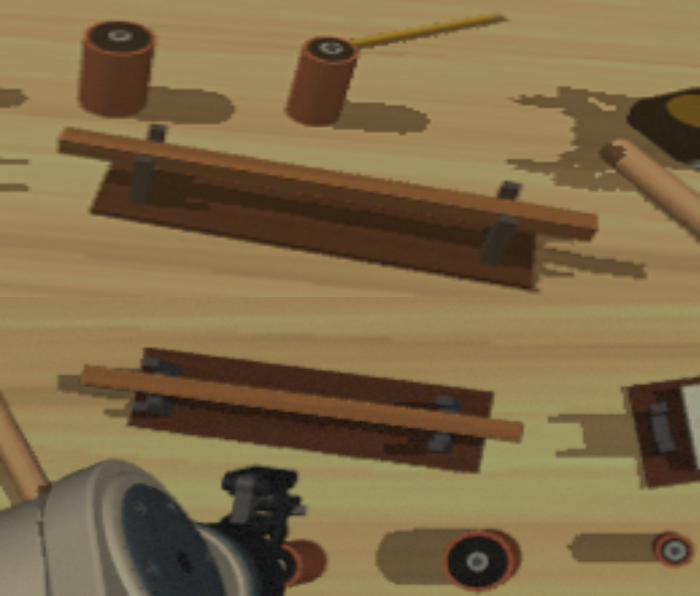

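The bar lies in both rest forks. The large drum is next.

```bash

python3 -m creep '[[0,0,0.1,0,-0.3,0,0],[0,0,0.198,0,-0.6,-0.1,0],[0,0,0.198,0.001,-0.705,-0.3,0],[0,0,0.198,0.001,-0.705,-0.5,0],[0,0,0.198,0.001,-0.705,-0.5,0]]'
python3 -c "
from h import *
go(.4335,.0843,.031,8.8)"
```

```text
time: 9.45
tcp_pos: [0.4341, 0.0841, 0.1514]
orientation: [0.997, 0.075, 0.001, -0.002]
wrist_force: [0.7, -1.2, -0.4]
finger_gap: 0.997
t9.45 turn [-0.003  0.001  0.002] shift [-0.004  0.001 -0.803] tcp [0.4341 0.0841 0.1514] F [ 0.7 -1.2 -0.4] gap 0.997 q1,q6 [0.19 0.03]
```

```bash

python3 -m creep '[[0,0,0.002,-0.004,0,-0.25,0],[0,0,0.002,-0.004,0,-0.5,0],[0,0,0.002,-0.004,0,-0.7,0],[0,0,0.002,-0.004,0,-0.8,0],[0,0,0.002,-0.004,0,-0.8,0],[0,0,0.002,-0.004,0,-0.8,0.2],[0,0,0.002,-0.004,0,-0.8,0.4],[0,0,0.002,-0.004,0,-0.8,1],[0,0,0.002,-0.004,0,-0.8,1],[0,0,0.002,-0.004,0,-0.8,1],[0,0,0.002,-0.004,0,-0.8,1]]' 35
python3 -m creep '[[0,0,0,0,0,0.15,1],[0,0,0,0,0,0.4,1],[0,0,0,0,0,0.7,1],[0,0,0,0,0,0.97,1],[0,0,0,0,0,0.97,1]]'
python3 -c "
from h import *
go(.5731,-.212,.17,8.8)"
```

```text
time: 10.55
tcp_pos: [0.4347, 0.0844, 0.033]
orientation: [0.997, 0.077, 0.002, -0.002]
wrist_force: [-0.8, 1.2, 6.5]
finger_gap: 0.622
time: 11.05
tcp_pos: [0.4383, 0.0852, 0.1845]
orientation: [0.997, 0.077, 0.008, -0.003]
wrist_force: [1.0, 0.0, -2.1]
finger_gap: 0.625
t11.05 turn [-0.004  0.009 -0.   ] shift [ 0.899 -1.981 -0.097] tcp [0.4383 0.0852 0.1845] F [ 1.   0.  -2.1] gap 0.625 q1,q6 [0.19 0.03]
```

```bash

python3 -m creep '[[0,0,0,0.1,-0.22,0,1],[0,0,0,0.22,-0.48,0,1],[0,0,0,0.34,-0.74,0,1],[0,0,0,0.45,-0.99,0,1]]' >/dev/null
python3 -m creep '[[0,0,0,0.12,-0.27,0,1],[0,0,0,0.24,-0.54,0,1],[0,0,0,0.36,-0.8,0,1],[0,0,0,0.44,-0.97,0,1],[0,0,0,0.45,-0.99,0,1],[0,0,0,0.45,-0.99,0,1]]' >/dev/null
python3 -c "
from h import *
go(.5731,-.212,.075,8.8)"
```

```text
t12.05 turn [-0.004  0.009  0.001] shift [-0.001  0.011 -0.727] tcp [ 0.5732 -0.2137  0.184 ] F [ 0.1 -0.2 -1.7] gap 0.624 q1,q6 [-0.37 -0.53]
```

```bash

python3 -m creep '[[-0.004,0.009,0,0,0.012,-0.2,1],[-0.004,0.009,0,0,0.012,-0.4,1],[-0.004,0.009,0,0,0.012,-0.6,1],[-0.004,0.009,0,0,0.012,-0.727,1],[-0.004,0.009,0,0,0.012,-0.727,1],[-0.004,0.009,0,0,0.012,-0.727,1]]' >/dev/null
python3 - <<'E'
from h import *
go(.5731,-.212,.049,8.8)
cv2.imwrite("pics/a6.png",np.vstack([cv2.resize(manip.camera("scene")[130:220,100:270],None,fx=4.5,fy=3.3),cv2.resize(manip.camera("top")[150:250,260:430],None,fx=4.5,fy=3)]))
E
```

```text
t12.65 turn [-0.001 -0.     0.   ] shift [ 0.001 -0.007 -0.176] tcp [ 0.5729 -0.2109  0.0753] F [ 0.6 -0.1 -1.7] gap 0.621 q1,q6 [-0.36 -0.51]
```

View pics/a6.png

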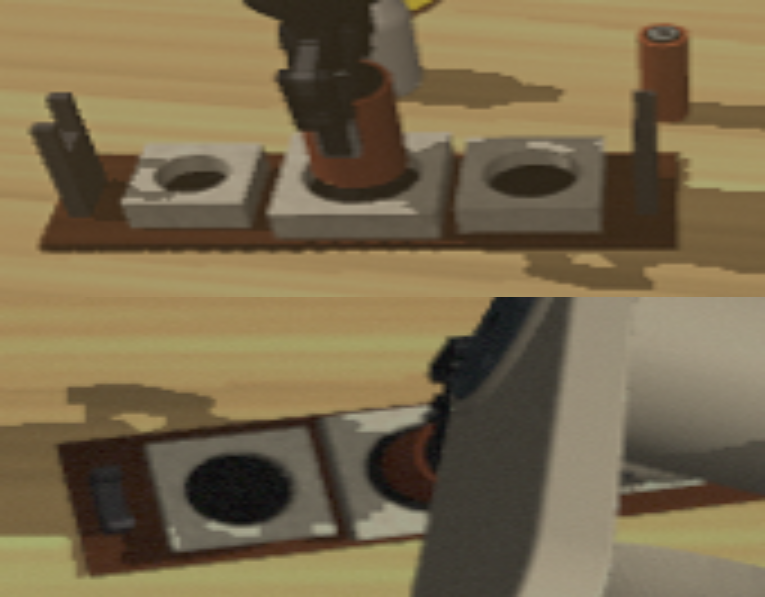

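The drum's lower edge sits evenly in the large hole. I lower it.

```bash

python3 -m creep '[[0,0,0,0,-0.004,-0.06,1],[0,0,0,0,-0.004,-0.11,1],[0,0,0,0,-0.004,-0.14,1],[0,0,0,0,-0.004,-0.16,1],[0,0,0,0,-0.004,-0.168,1],[0,0,0,0,-0.004,-0.168,1]]'
python3 -m creep '[[0,0,0,0,0,-0.007,1],[0,0,0,0,0,-0.013,1],[0,0,0,0,0,-0.013,1]]'
python3 -c "
from h import *
go(.5731,-.212,.049,8.8)"
```

```text
time: 13.35
tcp_pos: [0.5739, -0.2123, 0.051]
orientation: [0.997, 0.077, 0.001, -0.0]
wrist_force: [-1.0, -0.6, -0.7]
finger_gap: 0.623
time: 13.65
tcp_pos: [0.574, -0.2124, 0.0491]
orientation: [0.997, 0.076, 0.001, 0.0]
wrist_force: [-0.1, 0.2, -2.3]
finger_gap: 0.624
t13.65 turn [-0.     0.001  0.   ] shift [-0.006  0.002 -0.001] tcp [ 0.574  -0.2124  0.0491] F [-0.1  0.2 -2.3] gap 0.624 q1,q6 [-0.36 -0.51]
```

```bash

python3 -m creep '[[0,0,0,0,0,-0.007,1],[0,0,0,0,0,-0.012,1],[0,0,0,0,0,-0.012,1]]'
python3 -c "
from h import *
go(.5731,-.212,.049,8.8)"
```

```text
time: 13.95
tcp_pos: [0.5741, -0.2125, 0.049]
orientation: [0.997, 0.076, 0.001, 0.0]
wrist_force: [-5.3, 0.4, 16.4]
finger_gap: 0.626
t13.95 turn [0.    0.001 0.   ] shift [-0.006  0.004 -0.   ] tcp [ 0.5741 -0.2125  0.049 ] F [-5.3  0.4 16.4] gap 0.626 q1,q6 [-0.36 -0.51]
```

```bash

python3 -m creep '[[0,0,0,0,0,0.008,0.3],[0,0,0,0,0,0.008,0.2],[0,0,0,0,0,0.008,0],[0,0,0,0,0,0.008,0],[0,0,0,0,0,0.008,0],[0,0,0,0,0,0.1,0],[0,0,0,0,0,0.3,0],[0,0,0,0,0,0.6,0],[0,0,0,0,0,0.9,0],[0,0,0,0,0,0.9,0]]'
python3 -m creep '[[0,0,0,-0.25,0.3,0,0],[0,0,0,-0.5,0.6,0,0],[0,0,0,-0.75,0.88,0,0],[0,0,0,-0.87,0.99,-0.1,0],[0,0,0,-0.87,0.99,-0.2,0],[0,0,0,-0.87,0.99,-0.2,0]]'
python3 - <<'E'
from h import *
go(.4418,-.0628,.031,8.8)
cv2.imwrite("pics/a7.png",np.vstack([cv2.resize(manip.camera("scene")[110:220,100:300],None,fx=3.5,fy=2.7),cv2.resize(manip.camera("top")[150:290,200:440],None,fx=2.915,fy=2.1)]))
E
```

```text
time: 14.95
tcp_pos: [0.5777, -0.2139, 0.1916]
orientation: [0.997, 0.077, 0.006, 0.002]
wrist_force: [0.7, 0.4, 0.9]
finger_gap: 1.001
time: 15.55
tcp_pos: [0.4455, -0.0645, 0.1608]
orientation: [0.997, 0.077, 0.005, 0.002]
wrist_force: [0.8, 0.9, 0.5]
finger_gap: 1.0
t15.55 turn [ 0.002  0.007 -0.001] shift [-0.025  0.012 -0.865] tcp [ 0.4455 -0.0645  0.1608] F [0.8 0.9 0.5] gap 1.0 q1,q6 [-0.15 -0.3 ]
```

View pics/a7.png

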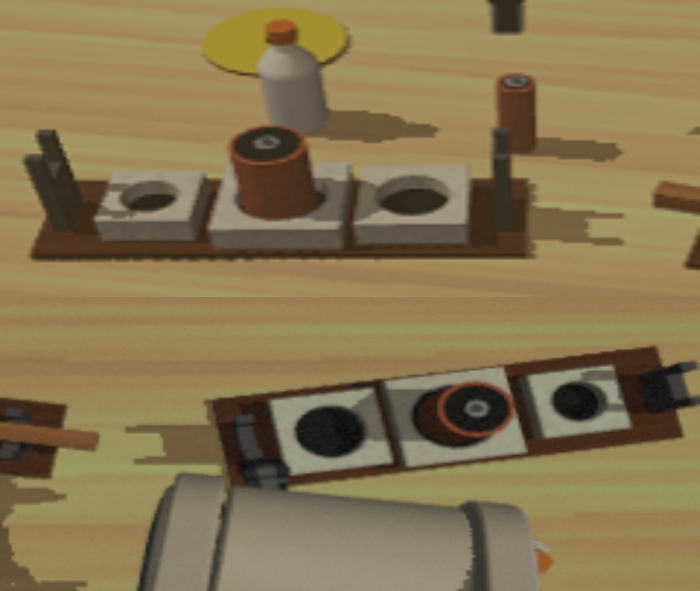

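The large drum is upright in the middle well. Next, the small drum.

```bash

python3 -m creep '[[0.002,0.007,0,-0.025,0.012,-0.25,0],[0.002,0.007,0,-0.025,0.012,-0.5,0],[0.002,0.007,0,-0.025,0.012,-0.7,0],[0.002,0.007,0,-0.025,0.012,-0.82,0],[0.002,0.007,0,-0.025,0.012,-0.86,0],[0.002,0.007,0,-0.025,0.012,-0.86,0.3],[0.002,0.007,0,-0.025,0.012,-0.86,0.5],[0.002,0.007,0,-0.025,0.012,-0.86,1],[0.002,0.007,0,-0.025,0.012,-0.86,1],[0.002,0.007,0,-0.025,0.012,-0.86,1],[0.002,0.007,0,-0.025,0.012,-0.86,1]]' 35
python3 -m creep '[[0,0,0,0,0,0.15,1],[0,0,0,0,0,0.4,1],[0,0,0,0,0,0.7,1],[0,0,0,0,0,0.97,1],[0,0,0,0,0,0.97,1]]'
python3 -c "
from h import *
go(.5877,-.3054,.18,8.8)"
```

```text
time: 16.75
tcp_pos: [0.445, -0.0639, 0.0342]
orientation: [0.997, 0.077, 0.002, 0.001]
wrist_force: [-0.7, -0.4, 7.0]
finger_gap: 0.346
time: 17.25
tcp_pos: [0.4483, -0.0644, 0.1851]
orientation: [0.997, 0.077, 0.007, 0.002]
wrist_force: [0.3, 0.3, -0.9]
finger_gap: 0.343
t17.25 turn [0.002 0.009 0.   ] shift [ 0.929 -1.607 -0.034] tcp [ 0.4483 -0.0644  0.1851] F [ 0.3  0.3 -0.9] gap 0.343 q1,q6 [-0.15 -0.3 ]
```

```bash

python3 -m creep '[[0,0,0,0.1,-0.17,0,1],[0,0,0,0.22,-0.4,0,1],[0,0,0,0.34,-0.62,0,1],[0,0,0,0.46,-0.8,0,1]]' >/dev/null
python3 -m creep '[[0.002,0.009,0,0.13,-0.22,0,1],[0.002,0.009,0,0.26,-0.45,0,1],[0.002,0.009,0,0.38,-0.66,0,1],[0.002,0.009,0,0.45,-0.78,0,1],[0.002,0.009,0,0.465,-0.805,0,1],[0.002,0.009,0,0.465,-0.805,-0.2,1],[0.002,0.009,0,0.465,-0.805,-0.4,1],[0.002,0.009,0,0.465,-0.805,-0.6,1],[0.002,0.009,0,0.465,-0.805,-0.72,1],[0.002,0.009,0,0.465,-0.805,-0.72,1],[0.002,0.009,0,0.465,-0.805,-0.72,1]]' >/dev/null
python3 - <<'E'
from h import *
go(.5877,-.3054,.0502,8.8)
cv2.imwrite("pics/a8.png",cv2.resize(manip.camera("scene")[120:220,100:270],None,fx=4.5,fy=4.5))
E
```

```text
t18.75 turn [-0.    -0.001 -0.   ] shift [ 0.004  0.004 -0.178] tcp [ 0.587  -0.306   0.0769] F [ 0.7  0.2 -0.5] gap 0.346 q1,q6 [-0.48 -0.64]
```

View pics/a8.png

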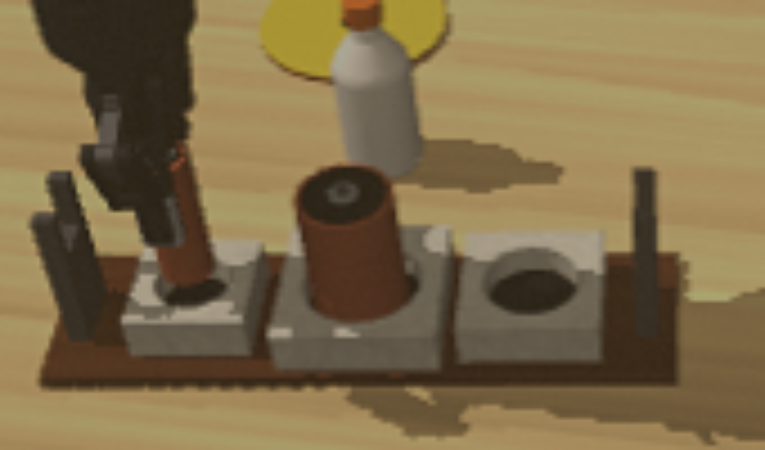

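The drum's bottom is over the small hole at (195,290). The 9 mm height accounts for the offset I see, so I lower it.

```bash

python3 -m creep '[[0,0,0,0.004,0.004,-0.06,1],[0,0,0,0.004,0.004,-0.11,1],[0,0,0,0.004,0.004,-0.14,1],[0,0,0,0.004,0.004,-0.16,1],[0,0,0,0.004,0.004,-0.172,1],[0,0,0,0.004,0.004,-0.172,1]]'
python3 -m creep '[[0,0,0,0,0,-0.007,1],[0,0,0,0,0,-0.014,1],[0,0,0,0,0,-0.014,1]]'
python3 -m creep '[[0,0,0,0,0,-0.007,1],[0,0,0,0,0,-0.012,1],[0,0,0,0,0,-0.012,1]]'
```

```text
time: 19.4
tcp_pos: [0.5882, -0.3058, 0.0516]
orientation: [0.997, 0.077, 0.0, 0.0]
wrist_force: [-0.8, 0.2, -0.1]
finger_gap: 0.344
time: 19.7
tcp_pos: [0.5884, -0.306, 0.0502]
orientation: [0.997, 0.077, 0.0, 0.0]
wrist_force: [-1.3, 1.1, 4.5]
finger_gap: 0.339
time: 20.0
tcp_pos: [0.5885, -0.3061, 0.0502]
orientation: [0.997, 0.077, 0.0, 0.0]
wrist_force: [-4.8, 3.0, 14.5]
finger_gap: 0.341
```

```bash

python3 -m creep '[[0,0,0,0,0,0.008,0.6],[0,0,0,0,0,0.008,0.4],[0,0,0,0,0,0.008,0.2],[0,0,0,0,0,0.008,0],[0,0,0,0,0,0.008,0],[0,0,0,0,0,0.008,0],[0,0,0,0,0,0.1,0],[0,0,0,0,0,0.3,0],[0,0,0,0,0,0.6,0],[0,0,0,0,0,0.9,0],[0,0,0,0,0,0.9,0]]'
python3 -m creep '[[0,0,0,-0.09,0.3,0,0],[0,0,0,-0.18,0.6,0,0],[0,0,0,-0.266,0.9,0,0]]' >/dev/null
python3 -m creep '[[0,0,0,-0.09,0.3,0,0],[0,0,0,-0.18,0.6,0,0],[0,0,0,-0.266,0.9,0,0]]' >/dev/null
python3 -m creep '[[0,0,0,-0.09,0.3,0,0],[0,0,0,-0.18,0.6,0,0],[0,0,0,-0.266,0.9,0,0]]' >/dev/null
python3 -m creep '[[0,0,0,-0.09,0.3,0,0],[0,0,0,-0.18,0.6,0,0],[0,0,0,-0.266,0.88,0,0],[0,0,0,-0.266,0.88,0,0]]' >/dev/null
python3 - <<'E'
from h import *
go(.4295,.2388,.031,8.8)
E
```

```text
time: 21.1
tcp_pos: [0.5921, -0.308, 0.1934]
orientation: [0.997, 0.077, 0.005, 0.003]
wrist_force: [0.5, -0.3, 0.4]
finger_gap: 0.998
t22.40 turn [ 0.002  0.01  -0.002] shift [ 0.003  0.008 -1.104] tcp [0.4291 0.2377 0.1966] F [ 0.1 -0.3 -0.1] gap 0.998 q1,q6 [0.51 0.36]
```

```bash

python3 -m creep '[[0.002,0.01,0,0.003,0.008,-0.1,0],[0.002,0.01,0,0.003,0.008,-0.24,0],[0.002,0.01,0,0.003,0.008,-0.24,0]]' >/dev/null
python3 -m creep '[[0,0,0,0,0,-0.25,0],[0,0,0,0,0,-0.5,0],[0,0,0,0,0,-0.7,0],[0,0,0,0,0,-0.82,0],[0,0,0,0,0,-0.86,0],[0,0,0,0,0,-0.86,0.2],[0,0,0,0,0,-0.86,0.4],[0,0,0,0,0,-0.86,1],[0,0,0,0,0,-0.86,1],[0,0,0,0,0,-0.86,1],[0,0,0,0,0,-0.86,1]]' 35
python3 -m creep '[[0,0,0,0,0,0.15,1],[0,0,0,0,0,0.4,1],[0,0,0,0,0,0.7,1],[0,0,0,0,0,0.97,1],[0,0,0,0,0,0.97,1]]'
python3 -c "
from h import *
go(.5591,-.1187,.18,8.8)"
```

```text
time: 23.8
tcp_pos: [0.429, 0.2375, 0.0302]
orientation: [0.997, 0.078, -0.001, 0.001]
wrist_force: [0.4, -1.3, 6.8]
finger_gap: 0.486
time: 24.3
tcp_pos: [0.4321, 0.2392, 0.1815]
orientation: [0.997, 0.078, 0.003, -0.001]
wrist_force: [1.0, 0.5, -1.1]
finger_gap: 0.48
t24.30 turn [-0.002  0.004 -0.001] shift [ 0.847 -2.386 -0.01 ] tcp [0.4321 0.2392 0.1815] F [ 1.   0.5 -1.1] gap 0.48 q1,q6 [0.5  0.35]
```

```bash

python3 -m creep '[[0,0,0,0.06,-0.17,0,1],[0,0,0,0.14,-0.4,0,1],[0,0,0,0.22,-0.62,0,1],[0,0,0,0.282,-0.795,0,1]]' >/dev/null
python3 -m creep '[[0,0,0,0.08,-0.22,0,1],[0,0,0,0.16,-0.45,0,1],[0,0,0,0.24,-0.68,0,1],[0,0,0,0.282,-0.795,0,1]]' >/dev/null
python3 -m creep '[[-0.002,0.004,0,0.08,-0.22,0,1],[-0.002,0.004,0,0.16,-0.45,0,1],[-0.002,0.004,0,0.24,-0.66,0,1],[-0.002,0.004,0,0.275,-0.78,0,1],[-0.002,0.004,0,0.282,-0.795,0,1],[-0.002,0.004,0,0.282,-0.795,-0.2,1],[-0.002,0.004,0,0.282,-0.795,-0.4,1],[-0.002,0.004,0,0.282,-0.795,-0.6,1],[-0.002,0.004,0,0.282,-0.795,-0.72,1],[-0.002,0.004,0,0.282,-0.795,-0.72,1],[-0.002,0.004,0,0.282,-0.795,-0.72,1]]' >/dev/null
python3 - <<'E'
from h import *
go(.5591,-.1187,.0462,8.8)
cv2.imwrite("pics/a9.png",cv2.resize(manip.camera("scene")[120:220,100:270],None,fx=4.5,fy=4.5))
E
```

```text
t26.20 turn [ 0.    -0.    -0.001] shift [ 0.     0.019 -0.18 ] tcp [ 0.5591 -0.1216  0.0733] F [ 0.5  0.5 -0.5] gap 0.481 q1,q6 [-0.22 -0.37]
```

View pics/a9.png

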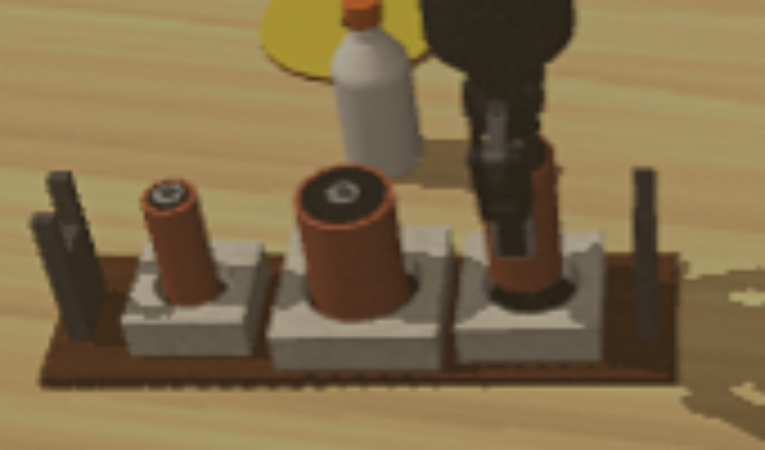

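The small drum is in. The medium drum is slightly left of its hole, and the 3 mm +y correction agrees with that, so I apply it and lower.

```bash

python3 -m creep '[[0,0,0,0,0.02,-0.03,1],[0,0,0,0,0.02,-0.08,1],[0,0,0,0,0.02,-0.13,1],[0,0,0,0,0.02,-0.16,1],[0,0,0,0,0.02,-0.172,1],[0,0,0,0,0.02,-0.172,1]]'
python3 -m creep '[[0,0,0,0,0,-0.007,1],[0,0,0,0,0,-0.014,1],[0,0,0,0,0,-0.014,1]]'
python3 -m creep '[[0,0,0,0,0,-0.007,1],[0,0,0,0,0,-0.012,1],[0,0,0,0,0,-0.012,1]]'
```

```text
time: 26.85
tcp_pos: [0.5595, -0.1189, 0.0477]
orientation: [0.997, 0.077, 0.0, 0.0]
wrist_force: [-0.1, 0.6, -1.0]
finger_gap: 0.483
time: 27.15
tcp_pos: [0.5597, -0.119, 0.0462]
orientation: [0.997, 0.077, 0.0, 0.001]
wrist_force: [-3.0, 0.3, 4.1]
finger_gap: 0.482
time: 27.45
tcp_pos: [0.5597, -0.1191, 0.0461]
orientation: [0.997, 0.077, 0.0, 0.001]
wrist_force: [-6.9, 1.9, 19.9]
finger_gap: 0.485
```

Seated at the expected height. I release, go up, swing clear and take the final look.

```bash

python3 -m creep '[[0,0,0,0,0,0.008,0.5],[0,0,0,0,0,0.008,0.3],[0,0,0,0,0,0.008,0],[0,0,0,0,0,0.008,0],[0,0,0,0,0,0.008,0],[0,0,0,0,0,0.1,0],[0,0,0,0,0,0.3,0],[0,0,0,0,0,0.6,0],[0,0,0,0,0,0.9,0],[0,0,0,0,0,0.9,0]]' >/dev/null
python3 -m creep '[[0,0,0,-0.3,0.25,0.2,0],[0,0,0,-0.6,0.5,0.4,0],[0,0,0,-0.9,0.75,0.5,0],[0,0,0,-0.9,0.75,0.5,0]]' >/dev/null
python3 -m creep '[[0,0,0,0,0.3,0,0],[0,0,0,0,0.6,0,0],[0,0,0,0,0.9,0,0],[0,0,0,0,0.9,0,0]]' >/dev/null
python3 - <<'E'
from h import *
a=manip.camera("top");s=manip.camera("scene")
# nut expected if seated: z = .016+.085=.101
go(.42,.13,.2,8.8)
for n,p in dict(M=(.5591,-.1187),L=(.5731,-.212),S=(.5877,-.3054)).items(): print(n,"expected nut px",proj("top",[*p,.101]),proj("scene",[*p,.101]))
cv2.imwrite("pics/b0.png",np.vstack([cv2.resize(s[110:260,95:445],None,fx=2.28,fy=2),cv2.resize(a[90:290,80:450],(798,300))]))
cv2.imwrite("pics/topf.png",a);cv2.imwrite("pics/scenef.png",s)
E
```

```text
t29.35 turn [ 0.002  0.008 -0.002] shift [-0.041  0.004 -0.429] tcp [0.4261 0.1293 0.2643] F [ 0.1 -0.  -0.7] gap 1.004 q1,q6 [0.3  0.14]
M expected nut px [317.5 211. ] [214.6 161.4]
L expected nut px [363.8 203.5] [175.  161.4]
S expected nut px [409.6 195.9] [135.4 161.6]
```

View pics/b0.png

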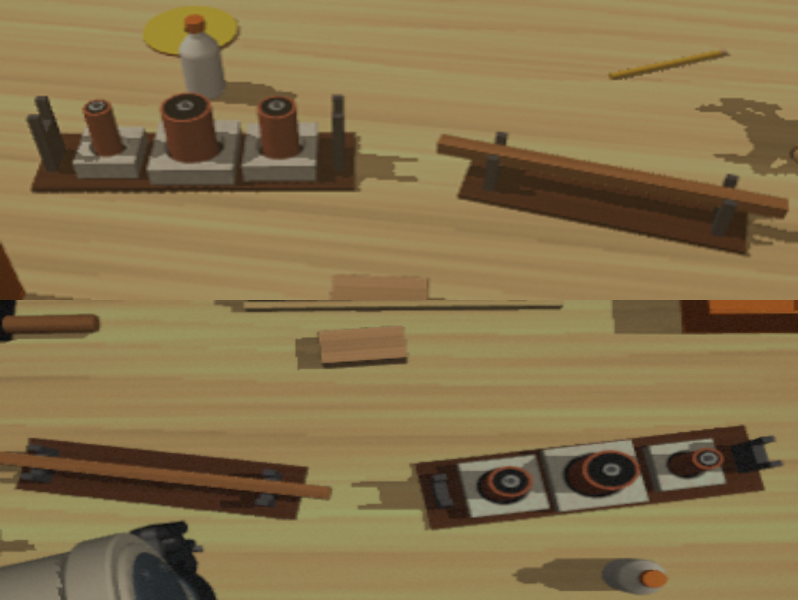

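All three nuts are within about 2 px of where seated drums should show, in both views. The bar is in both rest forks, the glue bottle and offcut are where they were, and the arm is clear.

```bash
python3 -c "
from station import manip
manip.job_done();print(manip.get_state()['time'])"
```

```text
the job is handed in; nothing more can be done
the job is handed in; nothing more can be done
```

I lifted the keeper bar straight up out of the rack and laid it in both forks of its rest. Then I stood the large, small and medium drums in their own wells. Each piece was lowered until it touched (about 15–20 N at the wrist) and then released. The job was handed in at about 29.5 s, against the 118 s limit.

**Drums:** the final pictures show all three upright. Their nuts are within about 2 px of the fully seated positions in both views, and contact came within 1 mm of the height expected from each grasp.

**Bar, glue bottle and offcut:** the bar lies in both rest forks, and I saw no change in the glue bottle or the offcut. I judged these by eye from the pictures and did not measure them.

No check failed or disagreed. The job reports no verdict, so I have no outside confirmation.

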